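# Set a spectrophotometer to zero on its blank

### The arm

A 6-joint arm with a two-finger parallel gripper is mounted at the origin on a cart in front of the work surface, level with it; the furniture and walls round the work are solid. World frame = base frame: x ahead of the robot, y to its left, z up, the work surface at z = 0. Lengths are in m, angles in rad, forces in N, time in s.
With the tool pointing down it reaches from about 0.275 to 0.75 m from the base axis. Payload 10.2 kg.
Tool frame: the origin (TCP) lies at the very end of the fingers, on their centre line; the grasp point (between the pads) lies 19 mm behind it (ctrl.grasp_offset is the distance from the TCP to the grasp point, in m); x points along the fingers, z is the direction in which the jaws open and shut, and the axes are right-handed (so a half turn about x gives the same grasp; the last joint's range is limited). The gripper opens to 88 mm and grips with 3 to 60 N. Pads are 18 mm wide; open, the fingers measure 123 mm over their backs; the gripper's body (75 mm by 187 mm) begins 45 mm behind the grasp point.
Start: joints at [-1.382, 0.313, 1.498, -0, 1.331, -0.223], TCP at [0.21, -0.481, 0.239] pointing down, gripper open.
Joint ranges: [-2.94, 2.94], [-0.97, 2.17], [0.19, 2.56], [-1.23, 4.37], [0.02, 3.11], [-2.88, 2.88]. Speed limits (rad/s): [2.39, 2.39, 3.01, 3.14, 3.14, 3.14].

### API

Orientations are given as a unit quaternion [w, x, y, z].
In Python, from cell import telemetry, imaging, finish_job, ctrl gives the robot as it stands.
- The arm moves only by the tool drive_tool, never from a script. Its argument "motion" is a list of rows, each an object with "rot": the turn, a rotation vector about the world's x, y, z in degrees, a list of three; "xyz": the shift along the world's x, y, z in m, a list of three; "gripper": the finger opening in m, from 0 to 0.0881. In form: [{"rot": [rx, ry, rz], "xyz": [x, y, z], "gripper": gripper}, ...]. A call has 1 to 5 rows; each row shifts and turns the commanded pose from where the row before left it; what a row does not reach is not made up. A row lasts 1/8 s, in which the tool goes at most 62.5 mm and 10.7 degrees, less where a joint would pass 70% of its speed; a pose out of reach is approached as far as the arm can. A call with a gripper value outside its range is refused whole. The fingers move at their own pace and stop on an object; the grip force is fixed at half the most. Time passes only in rows, so rows that do not move let the fingers close. It gives the time, the measured TCP pose, the force and the opening at its end, in the units of the state.
- telemetry.sense(): the state, without advancing time (a new reading comes with each control period).
- imaging.grab_frame(name): name is "scene" or "top"; returns the picture (384x512x3 uint8, red, green, blue); there is no depth.
- imaging.camera_info(name): a dict with "fov_y" (degrees; the focal length in pixels is half the picture's height over the tangent of half this angle, whatever the lens; pixels are square), "cx", "cy" (the principal point, pixels), "dist" ([k1, k2, p1, p2, k3] as OpenCV has them; the pictures are not rectified), "eye" and "attitude" of the camera in the world. Camera axes: x right, y up, looking along -z (the intrinsics and any distortion apply to the point x, -y, -z); pixel columns grow to the right and rows downward; lengths in m; the calibration is good to about 2 mm. A picture is of the moment at which its call begins. camera_info takes no time and is no camera call.
- finish_job(): hands the job in, once; it reports no verdict.
The state is a dict: "t": time; "joint_positions": joint angles; "dq": joint speeds; "joint_torque": joint torques, N m; "tool_pos": TCP position; "tcp_rot": TCP orientation; "ft_force": force on the tool from outside, world axes, zero at the start; "ft_torque": the same for the moment, N m; "finger_gap": opening from 0.0 (shut) to 1.0 (fully open).
Only numpy, scipy, OpenCV 4.12 (cv2) and the standard library are available. Lean on these libraries where they do the work, as an engineer would, in place of code of your own. Each camera call takes 0.05 s, during which the arm holds its last target. There are 200 camera calls.

### The job

Zero the bench spectrophotometer on its blank: push the cell-changer rod at its front fully home so that the first cuvette stands in the beam, and swing the raised compartment lid fully shut without slamming it (in either order); only then press the long zero key down and let it come up again. Do it all by pushing with the fingertips, never pulling the rod out or tipping the lid further back. Pick nothing up, and leave the bottles, cup, cuvette rack, tape and box where they stand.

Things in the scene. Friction and masses are not known exactly. Their poses are not given: they have to be found in the camera images.
- spectro: Bench spectrophotometer, white, 260 (x) x 340 (y) x 127 mm, fixed. Origin: centre of its underside; x points from its front to its back, y to its left, z up. Left half: sample compartment (rim 105 mm high, front face at x = -120 mm) under the raised lid, rod in the front. Right half (y < 0): dark panel sloping 15 degrees, 85 mm high in front, with display, six small fixed keys and the long key.
- changer (a joint): Cell-changer rod, slide in m: 0 = fully home at its stop (first cuvette in the beam), grows as it stands further out to the front; starts at 0.014 to 0.042. Pushing along the spectrophotometer's +x (to the back) takes it home. Friction about 2.5 N, no spring: it stays where left. Never pull it beyond 0.050.
- rod_knob (a point): Centre of the flat outer face of the rod's black round knob (26 mm across, 15 mm long, axis level), the place to push. 60 mm above the worktop, at y = +85 mm of the instrument; 33 mm in front of the front face when home, more by the joint's value when out.
- lid (a joint): Compartment lid hinge in rad: 0 = shut, grows as the lid swings up and back; starts at 0.9 to 1.25 (raised, leaning towards the robot). Stiff hinge (friction 0.3 N m): it stays where left; 2 to 3 N at the free edge moves it. Not beyond 1.45; shutting faster than 2.5 rad/s counts as slammed.
- lid_hinge (a point): Middle of the lid's hinge line, along the spectrophotometer's y at 128 mm height, on the rear edge of the lid's flat outer face. With the lid at angle q the outer face runs from here along (-cos q, sin q) in the instrument's x, z to lid_edge; its outer side looks up and to the back.
- lid_edge (a point): Middle of the lid's free (front) edge, on its outer face, 155 mm from the hinge. White lid, 155 x 150 (along the hinge) mm, 21 mm deep skirts on the inner side, small lip at the front.
- zero_key (a joint): Long zero key, a spring slide in m square to the sloping panel: 0 = up, 0.004 = fully down; it counts as pressed beyond 0.0025. About 1.5 N starts it, 4.5 N takes it to the bottom.
- key_top (a point): Centre of the zero key's top face: the one long key (46 mm along y, 22 mm up the slope, 8 mm proud), at the front left of the sloping panel; its top slopes 15 degrees, higher to the back. The nearest small key (14 mm square, fixed, 5 mm proud) begins 24 mm to the right of its end.
- cuvette_rack: Small white block with glass cuvettes, 104 x 40 x 54 mm, loose, in front of the instrument; origin at the centre of its underside. Leave alone.
- sample_cup: Clear plastic cup 64 mm across, 71 mm high, loose, in front of the instrument (before the panel, or left of the rod); origin under its centre. Leave alone.
- reagent_small: Cream reagent bottle with screw cap, 52 mm across, 86 mm high, loose, in front of the instrument (left of the rod, or before the panel); origin under its centre. Leave alone.
- reagent_amber: Brown reagent bottle with screw cap, 60 mm across, 92 mm high, loose, at the right on the worktop; origin under its centre. Leave alone.
- tape_roll: Roll of label tape lying flat, 73 mm across, 19 mm high, at the left; origin under its centre. Leave alone.
- filter_box: Flat box 118 x 118 x 34 mm, at the left; origin under its centre. Leave alone.

How it is judged:
By the outcome, as a careful person would: the job done as asked, in the order asked, and still so for the second after the job is handed in, with the robot touching nothing.
It also fails if it takes over 48 s, if anything falls off the work surface, if the arm or the gripper's body presses on something with over 40 N, if the wrist force passes 120 N, or if a joint passes its speed limit or range.

## Working session

There is one attempt and no reset: what is moved stays moved. The work goes in short steps, Python scripts to look and compute and a tool call to move; the robot and the scene stay as the last step left them, time stands still between calls to the robot, and variables do not carry over. Pictures are saved under pics/ and viewed, about 8 in all and at most 12, crops included, and the job is handed in when it is done.

Besides the shell and the picture viewer there is one more tool, called after ">>>" by a JSON object that holds its "fn" and its "kwargs". drive_tool: Moves the arm, as the interface text tells. Its arguments: {"type":"object","properties":{"motion":{"type":"array"}},"required":["motion"]}

```bash
mkdir -p pics; ls
cat > h.py <<'E'
import numpy as np,cv2
from scipy.spatial.transform import Rotation as R
from cell import telemetry, imaging, finish_job, ctrl
def cam(n):
    c=imaging.camera_info(n); f=192/np.tan(np.radians(c['fov_y'])/2)
    K=np.array([[f,0,c['cx']],[0,f,c['cy']],[0,0,1.]])
    a=np.array(c['attitude'],float)
    M=a if a.shape==(3,3) else R.from_quat([a[1],a[2],a[3],a[0]]).as_matrix()
    return K,np.array(c['dist'],float),np.array(c['eye'],float),M@np.diag([1,-1,-1])
def proj(n,P):
    K,d,e,M=cam(n); r=M.T
    return cv2.projectPoints(np.atleast_2d(np.array(P,float)),cv2.Rodrigues(r)[0],-r@e,K,d)[0][:,0]
def ray(n,uv):
    K,d,e,M=cam(n)
    q=cv2.undistortPoints(np.array(uv,float).reshape(-1,1,2),K,d)[:,0]
    return e,np.c_[q,np.ones(len(q))]@M.T
def onz(n,uv,z):
    e,D=ray(n,uv); return e+D*((z-e[2])/D[:,2])[:,None]
def save(n,f,crop=None,s=1):
    im=imaging.grab_frame(n)[:,:,::-1]; cv2.imwrite('pics/full_'+f,im)
    if crop: im=im[crop[1]:crop[3],crop[0]:crop[2]]
    cv2.imwrite('pics/'+f,cv2.resize(im,None,fx=s,fy=s,interpolation=cv2.INTER_CUBIC))
E
python3 - <<'E'
from h import *
for n in('scene','top'): print(imaging.camera_info(n)); save(n,n+'0.png',None,1.5)
print(telemetry.sense())
E
```

```text
pics
{'fov_y': 57.58729102478504, 'cx': 260.82269576078284, 'cy': 189.822509528252, 'dist': array([-0.03974631,  0.        ,  0.        ,  0.        ,  0.        ]), 'eye': array([-0.24300995, -0.35649224,  1.17347335]), 'attitude': array([ 0.80515145,  0.28566182, -0.18271682, -0.48656247])}
{'fov_y': 54.031111179817294, 'cx': 259.97204601651697, 'cy': 187.91789851850433, 'dist': array([0.02478112, 0.        , 0.        , 0.        , 0.        ]), 'eye': array([3.68427044e-01, 3.61855655e-04, 1.29070141e+00]), 'attitude': array([-0.70130541, -0.05035877,  0.04374171,  0.70973332])}
{'t': 0.1, 'joint_positions': array([-1.38238820e+00,  3.13404866e-01,  1.49828345e+00, -2.86916351e-05,
        1.33100373e+00, -2.23382007e-01]), 'dq': array([ 0.00040067, -0.00097319, -0.00085957,  0.00082267, -0.00047419,
        0.00020721]), 'joint_torque': array([ 1.81884494e-03, -4.02810252e+01, -2.52646279e+01,  6.95071486e-02,
        3.41902301e-02, -4.63818151e-05]), 'tool_pos': array([ 0.21008512, -0.4809209 ,  0.238242  ]), 'tcp_rot': array([ 0.59138504,  0.38748818,  0.59193921, -0.38694265]), 'ft_force': array([ 0.50709165, -0.04288499, -0.40130146]), 'ft_torque': array([-0.02668864,  0.02067157, -0.02969124]), 'finger_gap': 1.0010739966613786}
```

View pics/scene0.png

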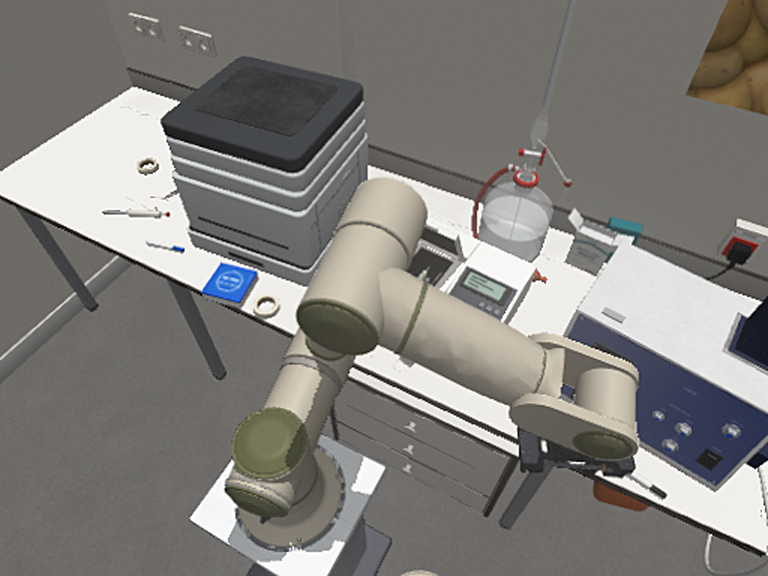

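View pics/top0.png

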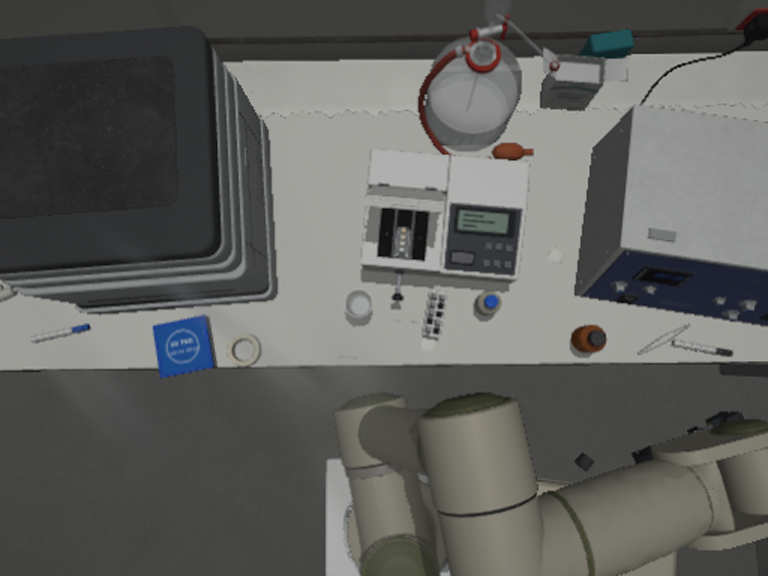

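The top view shows the spectrophotometer around (445,215) in the 1.5x view. The knob is at (397,296), the rack at (433,315), the cup at (359,306) left of the rod, the cream bottle at (487,302) before the panel, and the long key at about (462,257). I'll enlarge it.

Run:
```python
import cv2
im=cv2.imread('pics/full_top0.png')[93:233,228:368]
cv2.imwrite('pics/c1.png',cv2.resize(im,(784,588)[::1] if 0 else (588,588),interpolation=cv2.INTER_CUBIC))
```

```text
(no output)
```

View pics/c1.png

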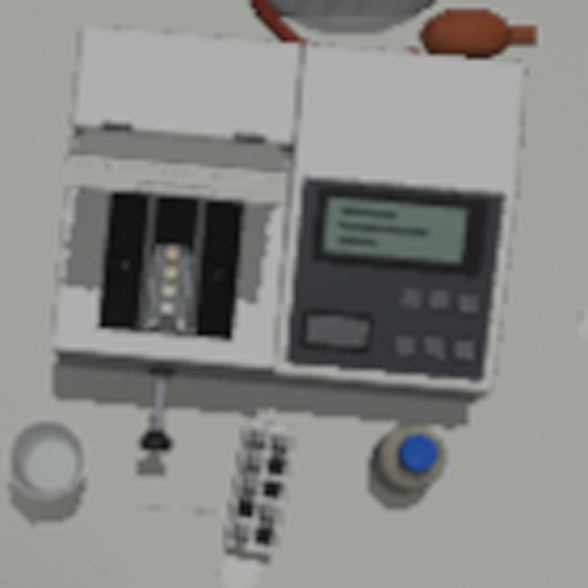

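```bash
cat >> h.py <<'E'
def uv1(u,v): return [228+u/4.2-0.4,93+v/4.2-0.4]
def W(p,P):
    c,s=np.cos(p[2]),np.sin(p[2]); P=np.atleast_2d(P)
    return np.c_[p[0]+c*P[:,0]-s*P[:,1],p[1]+s*P[:,0]+c*P[:,1],P[:,2]]
E
python3 - <<'E'
from h import *
from scipy.optimize import least_squares
M=np.array([[.13,-.17,.127],[-.13,-.17,.085],[-.12,.17,.105]])
I=np.array([uv1(522,62),uv1(492,392),uv1(55,350)])
r=least_squares(lambda p:(proj('top',W(p,M))-I).ravel(),[.6,0,0])
p=r.x;print(p,np.degrees(p[2]),r.fun)
f=lambda P:np.round((proj('top',W(p,P))+.4-[228,93])*4.2).astype(int).tolist()
print('rear left',f([[.13,.17,.127],[.13,0,.127],[-.12,.0,.105],[-.13,0,.085]]))
for x in (.03,.035,.04,.06):
  print(x,'hinge',f([[x,.16,.128],[x,.01,.128]]))
  for q in(.9,1.0,1.1,1.2): print(q,f([[x-.155*np.cos(q),y,.128+.155*np.sin(q)] for y in(.16,.01)]))
for nm,u,v,z in (('knob',155,437,.06),('key',336,330,.1),('keyL',304,330,.1),('keyR',368,332,.1),('bottlecap',418,454,.086),('cup',47,460,.071),('rack',262,490,.054),('rackN',265,420,.054),('rackS',242,560,.054)):
  w=onz('top',[uv1(u,v)],z)[0]; d=w[:2]-p[:2];c,s=np.cos(p[2]),np.sin(p[2])
  print(nm,w.round(4),'inst',np.round([c*d[0]+s*d[1],-s*d[0]+c*d[1]],4))
E
```

```text
[ 0.671568   -0.10596926 -0.08786738] -5.034429955489487 [ 0.14203173 -1.79858383  0.54832255  1.80141099 -0.69803258 -0.06374902]
rear left [[77, 24], [299, 39], [275, 366], [273, 383]]
0.03 hinge [[80, 151], [278, 165]]
0.9 [[60, 237], [282, 253]]
1.0 [[61, 216], [285, 232]]
1.1 [[62, 193], [287, 209]]
1.2 [[63, 170], [289, 186]]
0.035 hinge [[80, 144], [278, 159]]
0.9 [[61, 230], [283, 246]]
1.0 [[61, 208], [285, 225]]
1.1 [[62, 186], [288, 202]]
1.2 [[64, 163], [290, 179]]
0.04 hinge [[81, 138], [278, 152]]
0.9 [[61, 223], [283, 239]]
1.0 [[62, 201], [286, 217]]
1.1 [[63, 179], [288, 195]]
1.2 [[64, 155], [290, 171]]
0.06 hinge [[83, 113], [280, 127]]
0.9 [[64, 194], [285, 210]]
1.0 [[65, 172], [288, 188]]
1.1 [[66, 149], [290, 165]]
1.2 [[67, 126], [292, 142]]
knob [ 0.5042 -0.0036  0.06  ] inst [-0.1757  0.0873]
key [ 0.5802 -0.1426  0.1   ] inst [-0.0878 -0.0445]
keyL [ 0.5805 -0.1182  0.1   ] inst [-0.0896 -0.0202]
keyR [ 0.5783 -0.1669  0.1   ] inst [-0.0875 -0.0689]
bottlecap [ 0.4859 -0.204   0.086 ] inst [-0.1764 -0.1139]
cup [0.4861 0.0803 0.071 ] inst [-0.2011  0.1693]
rack [ 0.4622 -0.0868  0.054 ] inst [-0.2103  0.0008]
rackN [ 0.5173 -0.0903  0.054 ] inst [-0.1551  0.002 ]
rackS [ 0.4079 -0.07    0.054 ] inst [-0.2658  0.0127]
```

```bash
cat >> h.py <<'E'
p=np.array([.6716,-.1060,-.0879])
E
python3 - <<'E'
from h import *
s=telemetry.sense();q=s['tcp_rot'];m=R.from_quat([q[1],q[2],q[3],q[0]]).as_matrix()
print('tool x',m[:,0],'z',m[:,2],'jaw yaw',np.degrees(np.arctan2(m[1,2],m[0,2])))
yv=W(p,[[0,1,0]])[0]-W(p,[[0,0,0]])[0];print('inst y yaw',np.degrees(np.arctan2(yv[1],yv[0])))
print(W(p,[[-.24,.083,.05],[-.21,.083,.05],[-.162,.083,.05],[.05,.085,.128],[-.088,-.045,.104]]))
E
```

```text
tool x [-2.33287614e-04  1.07471166e-03 -9.99999395e-01] z [ 0.40025659 -0.91640248 -0.00107824] jaw yaw -66.40576528440387
inst y yaw 84.96370098080007
[[ 0.43981288 -0.0022516   0.05      ]
 [ 0.46969706 -0.0048852   0.05      ]
 [ 0.51751175 -0.00909897  0.05      ]
 [ 0.72886885 -0.0257175   0.128     ]
 [ 0.57998933 -0.14310102  0.104     ]]
```

>>> {"fn": "drive_tool", "kwargs": {"motion": [{"rot":[0,0,-2.9],"xyz":[0.023,0.048,0],"gripper":0},{"rot":[0,0,-2.9],"xyz":[0.023,0.048,0],"gripper":0},{"rot":[0,0,-2.9],"xyz":[0.023,0.048,0],"gripper":0},{"rot":[0,0,-2.9],"xyz":[0.023,0.048,0],"gripper":0},{"rot":[0,0,-2.9],"xyz":[0.023,0.048,0],"gripper":0}]}}

```text
t: 0.72
tool_pos: [0.3255, -0.2394, 0.2386]
tcp_rot: [0.538, 0.459, 0.538, -0.459]
ft_force: [1.4, -0.1, 0.3]
finger_gap: 0.458
```

>>> {"fn": "drive_tool", "kwargs": {"motion": [{"rot":[0,0,-2.8],"xyz":[0.023,0.048,0],"gripper":0},{"rot":[0,0,-2.8],"xyz":[0.023,0.048,0],"gripper":0},{"rot":[0,0,-2.8],"xyz":[0.023,0.048,0],"gripper":0},{"rot":[0,0,-2.8],"xyz":[0.023,0.048,0],"gripper":0},{"rot":[0,0,-2.8],"xyz":[0.023,0.047,0],"gripper":0}]}}

```text
t: 1.35
tool_pos: [0.4405, -0.0003, 0.2386]
tcp_rot: [-0.478, -0.521, -0.478, 0.521]
ft_force: [0.4, -1.5, 1.1]
finger_gap: 0.004
```

Run:
```python
from h import *
s=telemetry.sense();print(s['t'],s['tool_pos'],s['finger_gap'])
save('scene','s1.png');save('top','t1.png')
a=cv2.imread('pics/full_s1.png')[100:260,220:420];b=cv2.imread('pics/full_top0.png')[118:198,238:308]
a=cv2.resize(a,None,fx=4,fy=4,interpolation=2)
cv2.imwrite('pics/c2.png',a[:600])
cv2.imwrite('pics/s1t1.png',np.hstack([cv2.resize(cv2.imread('pics/full_t1.png'),None,fx=1.5,fy=1.5)]))
```

```text
1.35 [ 4.40524842e-01 -3.13034817e-04  2.38619801e-01] 0.004470598045071935
```

View pics/c2.png

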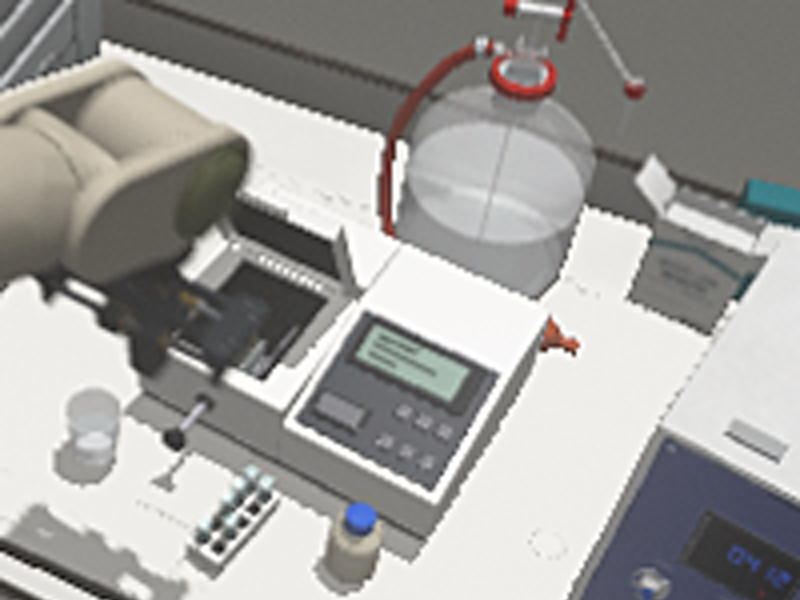

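The scene crop shows the lid raised, its right free corner at (343,228) and the right foot of its skirt at (355,293). The knob is at (175,438), the zero key at (342,410), the panel's front left corner at (285,425) and front right at (437,503), and the rear right top at (550,305).

Run:
```python
from h import *
from scipy.optimize import least_squares
us=lambda u,v:[220+u/4-.4,100+v/4-.4]
M=[[.13,-.17,.127],[-.13,-.17,.085],[-.12,.17,.105]]; 
T=np.array([uv1(522,62),uv1(492,392),uv1(55,350)])
M2=[[.13,-.17,.127],[-.13,-.17,.085],[-.13,0,.085]]
S=np.array([us(550,305),us(437,503),us(285,425)])
f=lambda p:np.r_[(proj('top',W(p,M))-T).ravel(),(proj('scene',W(p,M2))-S).ravel()]
r=least_squares(f,p);print(r.x,r.fun.round(1));p=r.x
def tri(a,b):
  e1,d1=ray('top',[uv1(*a)]);e2,d2=ray('scene',[us(*b)]);d1=d1[0]/np.linalg.norm(d1);d2=d2[0]/np.linalg.norm(d2)
  t=np.linalg.lstsq(np.c_[d1,-d2],e2-e1,rcond=None)[0];A=e1+d1*t[0];B=e2+d2*t[1]
  w=(A+B)/2;d=w[:2]-p[:2];c,s=np.cos(p[2]),np.sin(p[2])
  return w.round(4),'inst',np.round([c*d[0]+s*d[1],-s*d[0]+c*d[1]],4),'gap',np.linalg.norm(A-B).round(4)
print('knob',tri((155,437),(175,438)));print('key',tri((336,330),(342,410)))
for a in((292,172),(293,180),(292,165)):print('lidR',tri(a,(343,228)))
g=lambda P:np.round((proj('scene',W(p,P))+.4-[220,100])*4).astype(int).tolist()
h=lambda P:np.round((proj('top',W(p,P))+.4-[228,93])*4.2).astype(int).tolist()
for x in(.035,.045,.055):
  print(x,'hinge R',g([[x,.01,.128]]),h([[x,.01,.128]]))
  for q in(1.,1.1,1.2):P=[[x-.155*np.cos(q),.01,.128+.155*np.sin(q)]];print(q,g(P),h(P))
```

```text
[ 0.67271263 -0.10586687 -0.08560814] [ 0.  -2.3  0.6  1.3 -0.7 -0.3  0.8 -0.3  0.1  1.  -1.5  0.7]
knob (array([ 0.5041, -0.0027,  0.0565]), 'inst', array([-0.1769,  0.0884]), 'gap', np.float64(0.0022))
key (array([ 0.5805, -0.1431,  0.1001]), 'inst', array([-0.0887, -0.045 ]), 'gap', np.float64(0.0011))
lidR (array([ 0.6587, -0.095 ,  0.2582]), 'inst', array([-0.0149,  0.0096]), 'gap', np.float64(0.0047))
lidR (array([ 0.6521, -0.0959,  0.2642]), 'inst', array([-0.0214,  0.0082]), 'gap', np.float64(0.0026))
lidR (array([ 0.6643, -0.0946,  0.2534]), 'inst', array([-0.0094,  0.0105]), 'gap', np.float64(0.0071))
0.035 hinge R [[353, 289]] [[278, 157]]
1.0 [[328, 249]] [[285, 223]]
1.1 [[336, 235]] [[287, 200]]
1.2 [[344, 220]] [[290, 177]]
0.045 hinge R [[358, 283]] [[279, 144]]
1.0 [[333, 243]] [[286, 208]]
1.1 [[341, 228]] [[288, 186]]
1.2 [[349, 214]] [[291, 162]]
0.055 hinge R [[362, 277]] [[279, 131]]
1.0 [[338, 236]] [[287, 194]]
1.1 [[346, 222]] [[289, 171]]
1.2 [[354, 208]] [[291, 148]]
```

>>> {"fn": "drive_tool", "kwargs": {"motion": [{"rot":[0,0,0],"xyz":[0,0,-0.05],"gripper":0},{"rot":[0,0,0],"xyz":[0,0,-0.05],"gripper":0},{"rot":[0,0,0],"xyz":[0,0,-0.05],"gripper":0},{"rot":[0,0,0],"xyz":[0,0,-0.037],"gripper":0},{"rot":[0,0,0],"xyz":[0.03,-0.0026,0],"gripper":0}]}}

```text
t: 2.08
tool_pos: [0.4676, -0.0048, 0.0491]
tcp_rot: [-0.476, -0.52, -0.48, 0.522]
ft_force: [0.7, -0.7, 0.3]
finger_gap: 0.004
```

>>> {"fn": "drive_tool", "kwargs": {"motion": [{"rot":[0,0,0],"xyz":[0.01,-0.0009,0],"gripper":0},{"rot":[0,0,0],"xyz":[0.008,-0.0007,0],"gripper":0},{"rot":[0,0,0],"xyz":[0.008,-0.0007,0],"gripper":0},{"rot":[0,0,0],"xyz":[0.008,-0.0007,0],"gripper":0}]}}

```text
t: 2.58
tool_pos: [0.5041, -0.0079, 0.0518]
tcp_rot: [-0.478, -0.521, -0.478, 0.521]
ft_force: [-3.2, -2.7, -1.2]
finger_gap: -0.0
```

>>> {"fn": "drive_tool", "kwargs": {"motion": [{"rot":[0,0,0],"xyz":[0.004,-0.0003,0],"gripper":0},{"rot":[0,0,0],"xyz":[0.004,-0.0003,0],"gripper":0},{"rot":[0,0,0],"xyz":[0.003,-0.0003,0],"gripper":0}]}}

```text
t: 2.95
tool_pos: [0.5153, -0.0086, 0.0518]
tcp_rot: [0.478, 0.521, 0.478, -0.521]
ft_force: [-3.5, -1.0, 0.8]
finger_gap: 0.005
```

>>> {"fn": "drive_tool", "kwargs": {"motion": [{"rot":[0,0,0],"xyz":[0.002,-0.0002,0],"gripper":0},{"rot":[0,0,0],"xyz":[0.002,-0.0002,0],"gripper":0}]}}

```text
t: 3.2
tool_pos: [0.5157, -0.0086, 0.0515]
tcp_rot: [-0.476, -0.518, -0.481, 0.523]
ft_force: [-29.1, -2.6, 19.2]
finger_gap: 0.005
```

>>> {"fn": "drive_tool", "kwargs": {"motion": [{"rot":[0,0,0],"xyz":[-0.015,0.0013,0],"gripper":0},{"rot":[0,0,0],"xyz":[-0.04,0.0034,0],"gripper":0},{"rot":[0,0,0],"xyz":[0,0,0.06],"gripper":0},{"rot":[0,0,0],"xyz":[0,0,0.06],"gripper":0},{"rot":[0,0,0],"xyz":[0,0,0.06],"gripper":0}]}}

```text
t: 3.82
tool_pos: [0.4643, -0.004, 0.2342]
tcp_rot: [0.479, 0.522, 0.478, -0.52]
ft_force: [0.4, -0.1, -0.5]
finger_gap: 0.006
```

Run:
```python
from h import *
s=telemetry.sense();print(s['t'],s['tool_pos'],s['ft_force'])
save('scene','s2.png')
a=cv2.imread('pics/full_s2.png')[140:235,225:335]
g=proj('scene',W(np.array([.6727,-.1059,-.0856]),[[-.153+.0075,.085,.06],[-.1605-.015+.0,.085,.06],[-.12,.085,.06]]))
print(((g+.4-[225,140])*6).round())
cv2.imwrite('pics/c3.png',cv2.resize(a,None,fx=6,fy=6,interpolation=2))
```

```text
3.825 [ 0.46428955 -0.00403053  0.23419997] [ 0.39701782 -0.12413888 -0.49741354]
[[264. 384.]
 [240. 415.]
 [283. 359.]]
```

View pics/c3.png

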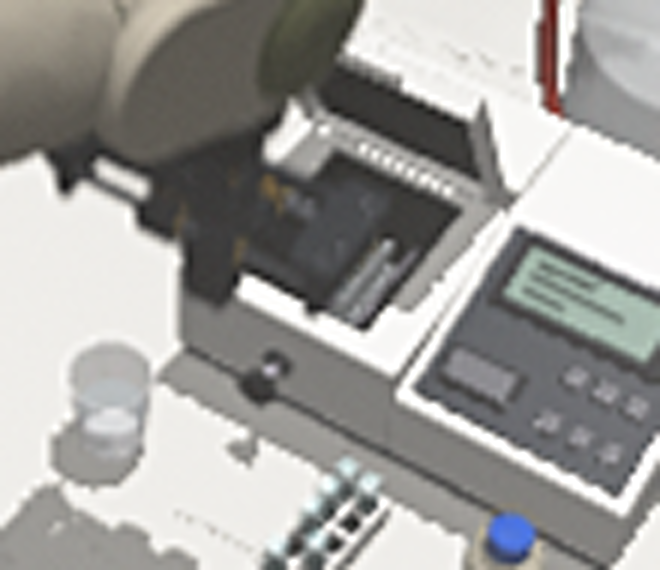

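>>> {"fn": "drive_tool", "kwargs": {"motion": [{"rot":[0,0,0],"xyz":[0,0,0.05],"gripper":0},{"rot":[0,0,0],"xyz":[0.02,-0.002,0.045],"gripper":0},{"rot":[0,0,0],"xyz":[0.05,-0.005,0],"gripper":0},{"rot":[0,0,0],"xyz":[0.05,-0.005,0],"gripper":0},{"rot":[0,0,0],"xyz":[0.05,-0.004,0],"gripper":0}]}}

```text
t: 4.5
tool_pos: [0.636, -0.0202, 0.3267]
tcp_rot: [0.479, 0.521, 0.478, -0.52]
ft_force: [-0.1, -0.2, 1.0]
finger_gap: 0.008
```

>>> {"fn": "drive_tool", "kwargs": {"motion": [{"rot":[0,0,0],"xyz":[0.04,-0.002,0],"gripper":0},{"rot":[0,0,0],"xyz":[0.04,-0.002,0],"gripper":0},{"rot":[0,0,0],"xyz":[0.0,0,0],"gripper":0}]}}

```text
t: 4.88
tool_pos: [0.7163, -0.0244, 0.3227]
tcp_rot: [-0.477, -0.52, -0.479, 0.521]
ft_force: [1.0, 0.2, 0.1]
finger_gap: 0.008
```

Run:
```python
from h import *
s=telemetry.sense();print(s['t'],s['tool_pos'],s['ft_force'],s['joint_positions'])
save('top','t3.png')
a=cv2.imread('pics/full_t3.png')[80:240,220:380]
save('scene','s3.png')
b=cv2.imread('pics/full_s3.png')[90:230,220:340]
cv2.imwrite('pics/c4.png',np.hstack([cv2.resize(a,(420,420),interpolation=2),cv2.resize(b,(360,420),interpolation=2)]))
```

```text
4.875 [ 0.71631232 -0.02438212  0.32272595] [0.96319854 0.24989882 0.09344401] [-1.97213463e-01  7.94811156e-01  5.22616805e-01  5.96312014e-04
  1.82673432e+00  1.45893224e+00]
```

View pics/c4.png

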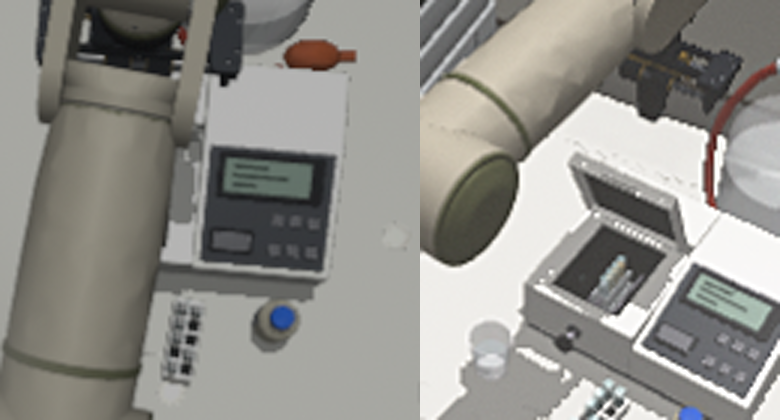

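The scene half shows the lid clearly, with free corners near (572,153) and (678,208), and the rod knob close to the front at (567,340). The gripper is behind and above the lid.

Run:
```python
from h import *
p=np.array([.6727,-.1059,-.0856])
g=lambda P:((proj('scene',W(p,P))+.4-[220,90])*3+[420,0]).round().astype(int).tolist()
for x in(.035,.045,.055):
  for q in(1.,1.1,1.2):print(x,q,g([[x-.155*np.cos(q),y,.128+.155*np.sin(q)] for y in(.16,.01)]))
q=1.1
for x in (.045,):
  for q in (1.1,.9,.7,.5,.3,.15,0):
    d=.135;T=[x-d*np.cos(q)+.009*np.sin(q)**2,.085,.128+d*np.sin(q)+.009*np.sin(q)*np.cos(q)];print(q,W(p,[T])[0].round(4))
```

```text
0.035 1.0 [[561, 170], [666, 217]]
0.035 1.1 [[567, 160], [672, 206]]
0.035 1.2 [[573, 150], [678, 195]]
0.045 1.0 [[565, 166], [670, 212]]
0.045 1.1 [[571, 155], [676, 201]]
0.045 1.2 [[577, 145], [682, 191]]
0.055 1.0 [[570, 161], [674, 207]]
0.055 1.1 [[575, 151], [679, 196]]
0.055 1.2 [[581, 141], [685, 186]]
1.1 [ 0.6709 -0.0204  0.252 ]
0.9 [ 0.6467 -0.0184  0.2381]
0.7 [ 0.6256 -0.0166  0.2194]
0.5 [ 0.6088 -0.0151  0.1965]
0.3 [ 0.5971 -0.0141  0.1704]
0.15 [ 0.592  -0.0137  0.1495]
0 [ 0.5903 -0.0135  0.128 ]
```

>>> {"fn": "drive_tool", "kwargs": {"motion": [{"rot":[0,0,0],"xyz":[0,0,-0.036],"gripper":0},{"rot":[0,0,0],"xyz":[0,0,-0.035],"gripper":0},{"rot":[0,0,0],"xyz":[-0.03,0.003,0],"gripper":0},{"rot":[0,0,0],"xyz":[-0.012,0.001,0],"gripper":0},{"rot":[0,0,0],"xyz":[-0.01,0.001,-0.004],"gripper":0}]}}

```text
t: 5.6
tool_pos: [0.6608, -0.0189, 0.2541]
tcp_rot: [0.479, 0.522, 0.477, -0.52]
ft_force: [3.9, -0.7, -0.0]
finger_gap: 0.008
```

>>> {"fn": "drive_tool", "kwargs": {"motion": [{"rot":[0,0,0],"xyz":[-0.012,0.001,-0.007],"gripper":0},{"rot":[0,0,0],"xyz":[-0.011,0.001,-0.008],"gripper":0},{"rot":[0,0,0],"xyz":[-0.01,0.001,-0.01],"gripper":0}]}}

```text
t: 5.98
tool_pos: [0.6278, -0.0159, 0.2286]
tcp_rot: [0.479, 0.522, 0.477, -0.52]
ft_force: [0.5, 0.2, 1.2]
finger_gap: 0.005
```

>>> {"fn": "drive_tool", "kwargs": {"motion": [{"rot":[0,0,0],"xyz":[-0.003,0,-0.01],"gripper":0},{"rot":[0,0,0],"xyz":[-0.008,0.0008,-0.011],"gripper":0},{"rot":[0,0,0],"xyz":[-0.008,0.0007,-0.012],"gripper":0},{"rot":[0,0,0],"xyz":[-0.006,0.0005,-0.013],"gripper":0}]}}

```text
t: 6.48
tool_pos: [0.6036, -0.0141, 0.1812]
tcp_rot: [0.479, 0.521, 0.478, -0.52]
ft_force: [2.0, -0.1, 1.5]
finger_gap: 0.006
```

>>> {"fn": "drive_tool", "kwargs": {"motion": [{"rot":[0,0,0],"xyz":[-0.005,0.0005,-0.013],"gripper":0},{"rot":[0,0,0],"xyz":[-0.003,0.0003,-0.012],"gripper":0},{"rot":[0,0,0],"xyz":[-0.002,0.0002,-0.01],"gripper":0}]}}

```text
t: 6.85
tool_pos: [0.5939, -0.0133, 0.1451]
tcp_rot: [0.478, 0.521, 0.478, -0.521]
ft_force: [2.1, -0.0, 0.8]
finger_gap: 0.007
```

>>> {"fn": "drive_tool", "kwargs": {"motion": [{"rot":[0,0,0],"xyz":[-0.001,0,-0.008],"gripper":0},{"rot":[0,0,0],"xyz":[0,0,-0.006],"gripper":0},{"rot":[0,0,0],"xyz":[0,0,-0.002],"gripper":0}]}}

```text
t: 7.22
tool_pos: [0.593, -0.0133, 0.1293]
tcp_rot: [-0.478, -0.521, -0.478, 0.521]
ft_force: [-0.1, -0.4, 1.1]
finger_gap: 0.003
```

>>> {"fn": "drive_tool", "kwargs": {"motion": [{"rot":[0,0,0],"xyz":[0,0,-0.002],"gripper":0}]}}

```text
t: 7.35
tool_pos: [0.5932, -0.0134, 0.1278]
tcp_rot: [-0.478, -0.521, -0.478, 0.521]
ft_force: [-4.2, 0.5, 14.7]
finger_gap: 0.002
```

>>> {"fn": "drive_tool", "kwargs": {"motion": [{"rot":[0,0,0],"xyz":[0,0,0.032],"gripper":0},{"rot":[0,0,0],"xyz":[0,-0.009,0.04],"gripper":0},{"rot":[-0.64,-7.47,0],"xyz":[-0.02,-0.04,0],"gripper":0},{"rot":[-0.64,-7.47,0],"xyz":[-0.01,-0.04,0],"gripper":0},{"rot":[0,0,0],"xyz":[0,-0.04,0],"gripper":0}]}}

```text
t: 7.98
tool_pos: [0.5613, -0.143, 0.1998]
tcp_rot: [0.542, 0.579, 0.406, -0.454]
ft_force: [1.3, -0.1, 0.2]
finger_gap: 0.001
```

>>> {"fn": "drive_tool", "kwargs": {"motion": [{"rot":[0,0,0],"xyz":[0,0,0],"gripper":0}]}}

```text
t: 8.1
tool_pos: [0.5629, -0.1446, 0.2]
tcp_rot: [0.542, 0.58, 0.405, -0.455]
ft_force: [0.1, 0.0, -0.1]
finger_gap: 0.005
```

Run:
```python
from h import *
s=telemetry.sense();print(s['t'],s['tool_pos'],s['ft_force'])
q=s['tcp_rot'];print(R.from_quat([q[1],q[2],q[3],q[0]]).as_matrix().round(3))
save('scene','s4.png')
b=cv2.imread('pics/full_s4.png')[110:250,220:380]
p=np.array([.6727,-.1059,-.0856])
print(((proj('scene',[s['tool_pos'],[.5803,-.143,.103]])+.4-[220,110])*4.2).round())
cv2.imwrite('pics/c5.png',cv2.resize(b,None,fx=4.2,fy=4.2,interpolation=2))
```

```text
8.1 [ 0.5628721  -0.14456605  0.19995341] [ 0.09041335  0.04137308 -0.10318165]
[[ 0.258  0.962 -0.089]
 [-0.023 -0.086 -0.996]
 [-0.966  0.259  0.   ]]
[[365. 333.]
 [359. 387.]]
```

View pics/c5.png

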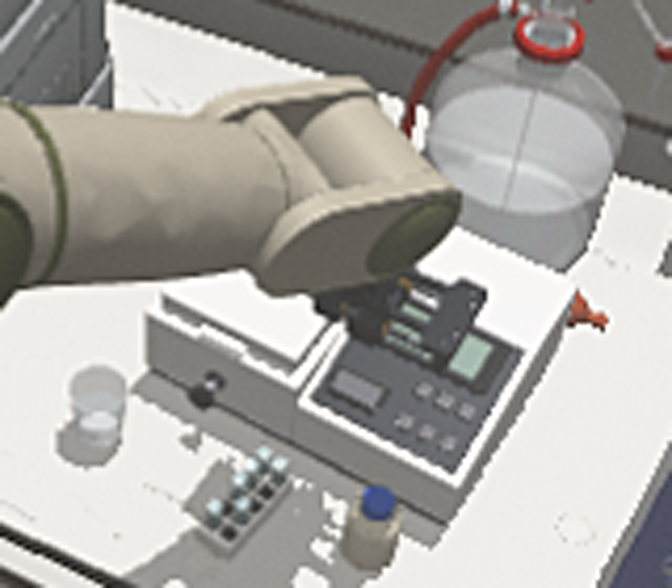

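The lid is shut flush and the rod is home. The key at (356,390) agrees with the projected target.

>>> {"fn": "drive_tool", "kwargs": {"motion": [{"rot":[0,0,0],"xyz":[0.006,0.002,-0.035],"gripper":0},{"rot":[0,0,0],"xyz":[0.004,0.001,-0.033],"gripper":0},{"rot":[0,0,0],"xyz":[0.0031,-0.0003,-0.012],"gripper":0},{"rot":[0,0,0],"xyz":[0.0021,-0.0002,-0.008],"gripper":0},{"rot":[0,0,0],"xyz":[0,0,0],"gripper":0}]}}

```text
t: 8.78
tool_pos: [0.5787, -0.1397, 0.1121]
tcp_rot: [0.542, 0.579, 0.406, -0.454]
ft_force: [-0.2, -0.6, 0.1]
finger_gap: 0.005
```

>>> {"fn": "drive_tool", "kwargs": {"motion": [{"rot":[0,0,0],"xyz":[0.0008,0,-0.003],"gripper":0},{"rot":[0,0,0],"xyz":[0.0005,0,-0.002],"gripper":0}]}}

```text
t: 9.02
tool_pos: [0.5798, -0.1399, 0.1071]
tcp_rot: [0.542, 0.579, 0.406, -0.454]
ft_force: [-0.9, -0.5, 0.6]
finger_gap: 0.003
```

>>> {"fn": "drive_tool", "kwargs": {"motion": [{"rot":[0,0,0],"xyz":[0.0005,0,-0.002],"gripper":0},{"rot":[0,0,0],"xyz":[0.0,0,0],"gripper":0}]}}

```text
t: 9.28
tool_pos: [0.5801, -0.1398, 0.1046]
tcp_rot: [0.542, 0.579, 0.406, -0.454]
ft_force: [0.2, 0.2, 0.1]
finger_gap: 0.001
```

>>> {"fn": "drive_tool", "kwargs": {"motion": [{"rot":[0,0,0],"xyz":[0.0005,-0.001,-0.002],"gripper":0},{"rot":[0,0,0],"xyz":[0.0,0,0],"gripper":0}]}}

```text
t: 9.52
tool_pos: [0.5807, -0.1409, 0.1028]
tcp_rot: [0.542, 0.579, 0.406, -0.454]
ft_force: [-0.6, 0.8, 1.2]
finger_gap: 0.003
```

>>> {"fn": "drive_tool", "kwargs": {"motion": [{"rot":[0,0,0],"xyz":[0.0004,0,-0.0015],"gripper":0},{"rot":[0,0,0],"xyz":[0.0,0,0],"gripper":0}]}}

```text
t: 9.78
tool_pos: [0.5811, -0.1409, 0.1013]
tcp_rot: [0.542, 0.579, 0.406, -0.454]
ft_force: [-1.2, 0.8, 3.2]
finger_gap: 0.0
```

>>> {"fn": "drive_tool", "kwargs": {"motion": [{"rot":[0,0,0],"xyz":[0.0004,0,-0.0015],"gripper":0},{"rot":[0,0,0],"xyz":[0.0,0,0],"gripper":0}]}}

```text
t: 10.02
tool_pos: [0.5815, -0.1409, 0.1001]
tcp_rot: [0.542, 0.579, 0.406, -0.454]
ft_force: [-2.3, 1.3, 6.1]
finger_gap: -0.001
```

>>> {"fn": "drive_tool", "kwargs": {"motion": [{"rot":[0,0,0],"xyz":[0.0004,0,-0.0015],"gripper":0},{"rot":[0,0,0],"xyz":[0.0,0,0],"gripper":0}]}}

```text
t: 10.28
tool_pos: [0.5817, -0.1409, 0.0998]
tcp_rot: [0.542, 0.579, 0.406, -0.454]
ft_force: [-12.8, 2.3, 19.4]
finger_gap: 0.008
```

The key is hard on its bottom after about 4 mm of travel. I'll retract along the normal.

>>> {"fn": "drive_tool", "kwargs": {"motion": [{"rot":[0,0,0],"xyz":[-0.0015,0,0.006],"gripper":0},{"rot":[0,0,0],"xyz":[-0.01,0.001,0.038],"gripper":0},{"rot":[0,0,0],"xyz":[-0.01,0.001,0.05],"gripper":0},{"rot":[0,0,0],"xyz":[0,-0.03,0.05],"gripper":0},{"rot":[0,0,0],"xyz":[0,-0.04,0.04],"gripper":0}]}}

```text
t: 10.9
tool_pos: [0.5603, -0.2091, 0.2843]
tcp_rot: [0.543, 0.579, 0.406, -0.454]
ft_force: [0.4, 0.5, -0.3]
finger_gap: 0.008
```

>>> {"fn": "drive_tool", "kwargs": {"motion": [{"rot":[0,0,0],"xyz":[-0.04,-0.045,0],"gripper":0},{"rot":[0,0,0],"xyz":[-0.04,-0.045,0],"gripper":0},{"rot":[0,0,0],"xyz":[-0.04,-0.045,0],"gripper":0},{"rot":[0,0,0],"xyz":[-0.04,-0.045,0],"gripper":0},{"rot":[0,0,0],"xyz":[-0.03,-0.045,0],"gripper":0}]}}

```text
t: 11.52
tool_pos: [0.3686, -0.4352, 0.2821]
tcp_rot: [0.542, 0.579, 0.406, -0.454]
ft_force: [0.0, -0.4, 0.4]
finger_gap: 0.003
```

Run:
```python
from h import *
s=telemetry.sense();print(s['t'],s['tool_pos'],s['ft_force'])
save('top','t5.png')
p=np.array([.6727,-.1059,-.0856])
b=cv2.imread('pics/full_t5.png')[93:233,228:368]
print(((proj('top',W(p,[[-.1455,.085,.06],[-.11,.16,.128],[-.11,.01,.128]]))+.4-[228,93])*4.2).round())
cv2.imwrite('pics/c6.png',cv2.resize(b,(588,588),interpolation=2))
```

```text
11.525 [ 0.36858271 -0.4352041   0.28208102] [ 0.04205029 -0.44020648  0.40685542]
[[161. 398.]
 [ 65. 331.]
 [266. 346.]]
```

View pics/c6.png

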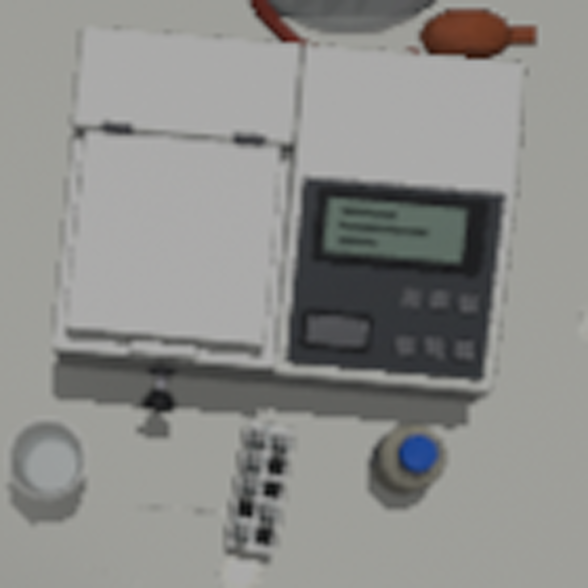

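The lid is flush, the knob at (158,399) matches the predicted home position (161,398), the key is up, and nothing else has moved.

```bash
python3 -c "
from h import *
print(finish_job())"
```

```text
the job is handed in; nothing more can be done
None
```

The spectrophotometer is zeroed on its blank and the job is handed in. It took about 11.5 s of robot time, in this order:

1. **Rod:** pushed home to a hard stop, with 29 N along the rod at the end. There was also about 19 N vertical on the wrist that I did not explain. In the last top picture the knob is at (158,399), against (161,398) predicted for fully home.
2. **Lid:** pushed shut from behind with the fingertips, following its arc slowly at roughly 1 rad/s by my estimate. It ended with about 15 N of reaction at a height of 0.128 m, and both cameras then showed it flush.
3. **Zero key:** pressed square to the panel. It reached its bottom after about 4 mm of travel; contact force rose through 3 and 6 N, then to about 23 N. I then withdrew along the same line.

In the last picture the key is up, and the cup, rack and cream bottle stand where they did. The amber bottle, tape and box were outside that crop, but the arm never went down near them. The arm is well clear and reads about zero force.

No check failed. The instrument's fitted corners disagreed by up to about 2 pixels (roughly 5 mm), so I set the final contact positions by force.

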